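# Put three battery packs on charge in their own cradles

### The job

Put each of the three battery packs into the charging cradle whose pocket fits it, lying flat on the pocket floor with its brass contact end towards the cradle's contact housing; the small pack has been left in the long pack's cradle and has to move to its own. Set them down gently without dropping, throwing or turning them over, and leave everything else on the bench where it is.

Things in the scene. Friction and masses are not known exactly. Their poses are not given: they have to be found in the camera images.
- long_pack: long battery pack: grey rectangular block 120 long (x) x 40 wide (y) x 40 mm high (z), about 420 g. Origin: centre of its underside. Its two brass contacts are on the +x end and wrap over the top edge there; the -x end has two dark ribs
- long_pack_contacts (a point): middle of the contact (+x) end face of the long pack: 60 mm along x from its origin and 20 mm above its underside
- wide_pack: wide battery pack: grey rectangular block 90 long (x) x 62 wide (y) x 40 mm high (z), about 480 g. Origin: centre of its underside. Its two brass contacts are on the +x end and wrap over the top edge there; the -x end has two dark ribs
- wide_pack_contacts (a point): middle of the contact (+x) end face of the wide pack: 45 mm along x from its origin and 20 mm above its underside
- small_pack: small battery pack: grey rectangular block 72 long (x) x 40 wide (y) x 40 mm high (z), about 260 g. Origin: centre of its underside. Its two brass contacts are on the +x end and wrap over the top edge there; the -x end has two dark ribs
- small_pack_contacts (a point): middle of the contact (+x) end face of the small pack: 36 mm along x from its origin and 20 mm above its underside
- long_cradle: charging cradle for the long pack, fixed to the bench: white block 150 x 70 mm, top face 22 mm above the bench, with a rectangular pocket 126 (x) x 46 (y) mm, 14 mm deep (floor 8 mm above the bench, mouth bevelled 3 mm). Origin: under the pocket's centre, on the bench. At its +x end stands the contact housing, 34 mm long, 70 mm wide, 38 mm high, with two brass contacts facing the pocket
- long_cradle_contacts (a point): middle of the pocket's contact (+x) end wall in the long cradle, 63 mm along x from the cradle's origin, 28 mm above the bench
- wide_cradle: charging cradle for the wide pack, fixed to the bench: white block 120 x 92 mm, top face 22 mm above the bench, with a rectangular pocket 96 (x) x 68 (y) mm, 14 mm deep (floor 8 mm above the bench, mouth bevelled 3 mm). Origin: under the pocket's centre, on the bench. At its +x end stands the contact housing, 34 mm long, 92 mm wide, 38 mm high, with two brass contacts facing the pocket
- wide_cradle_contacts (a point): middle of the pocket's contact (+x) end wall in the wide cradle, 48 mm along x from the cradle's origin, 28 mm above the bench
- small_cradle: charging cradle for the small pack, fixed to the bench: white block 102 x 70 mm, top face 22 mm above the bench, with a rectangular pocket 78 (x) x 46 (y) mm, 14 mm deep (floor 8 mm above the bench, mouth bevelled 3 mm). Origin: under the pocket's centre, on the bench. At its +x end stands the contact housing, 34 mm long, 70 mm wide, 38 mm high, with two brass contacts facing the pocket
- small_cradle_contacts (a point): middle of the pocket's contact (+x) end wall in the small cradle, 39 mm along x from the cradle's origin, 28 mm above the bench
- heatsink: bystander: loose finned aluminium heatsink 54 (x) x 26 (y) x 30 mm high, beside the long pack; origin: centre of its underside
- transformer: bystander: loose small transformer block 54 (x) x 26 (y) x 34 mm high, beside the wide pack; origin: centre of its underside
- jar: bystander: loose glass jar, 62 mm across, 85 mm high, between the two mats; origin: centre of its underside
- spray_can: bystander: loose spray can, 52 mm across, 170 mm high, on the bench's far half; origin: centre of its underside
- spool: bystander: loose solder spool standing on its flange, 54 mm across, 46 mm high, in front of the cradles; origin: centre of its underside
There are look-alikes about, which are no part of the job. Leave any turquoise look-alike of the wide_cradle alone.

How it is judged:
By the outcome, as a careful person would: the job done as asked, in the order asked, and still so for the second after the job is handed in, with the robot touching nothing.
It also fails if it takes over 69 s, if anything falls off the work surface, if the arm or the gripper's body presses on something with over 40 N, if the wrist force passes 120 N, or if a joint passes its speed limit or range.

### The arm

A 7-joint arm with a two-finger parallel gripper is mounted at the origin on the work surface. World frame = base frame: x ahead of the robot, y to its left, z up, the work surface at z = 0. Lengths are in mm, angles in rad, forces in N, time in s.
With the tool pointing down it reaches from about 400 to 875 mm from the base axis. Payload 4.4 kg.
Tool frame: the origin (TCP) lies on the centre line of the jaws, within the pads' length; the fingertips stand 17 mm ahead of it and the grasp point (between the pads) lies 2 mm behind it; z points along the fingers, y is the direction in which the jaws open and shut (so a half turn about z gives the same grasp; the last joint's range is limited). The gripper opens to 85 mm and grips with 20 to 120 N. Pads are 22 mm wide; open, the fingers measure 114 mm over their backs; the gripper's body (76 mm by 85 mm) begins 54 mm behind the grasp point. The pads swing forward as they close: fully open they stand 13 mm farther back than shut.
Start: joints at [1.166, 0.628, 0.038, 1.517, -0.027, 0.996, -0.02], TCP at [216.058, -613.055, 248.313] pointing down, gripper open.
Joint ranges: [-3.06, 3.06], [-0.37, 2.12], [-1.25, 1.32], [0.18, 2.47], [-1.1, 4.24], [0.23, 1.98], [-2.94, 2.94]. Speed limits (rad/s): [2.57, 2.57, 3.14, 3.14, 3.14, 3.14, 3.14].

### API

Orientations are given as a unit quaternion [w, x, y, z].
In Python, from station import robot gives the robot as it stands. Calls block until the motion is done:
- robot.movep(position, orientation): joint-space move of the TCP to a pose.
- robot.line_to(position, rot=None, speed=150, threshold=None): straight line of the TCP; rot=None keeps the orientation; speed is the mean speed in mm/s. With threshold (N) it stops when the force on the tool has changed by that much, and returns True; else False.
- robot.move_joints(angles): joint-space move.
- robot.command_gripper(opening, newtons=None): opening from 0.0 (shut) to 1.0 (fully open); newtons is the grip in N (None keeps the last); returns when the fingers have stopped.
- robot.sleep(seconds).
- robot.solve_ik(position, orientation): joint angles nearest the present ones, or None.
- robot.state(): the state.
- robot.camera(name): name is "side" or "top" or "wrist"; returns a dict with "img" (420x560x3 uint8, blue, green, red), "intrinsics" (3x3 intrinsics, pixels), "k1" (the pictures are not rectified: a ray, as slopes to the right and down, at radius r is drawn at 1 + k1 r^2 times it, then the intrinsics apply), "world_to_cam" (4x4, takes a point from world to camera coordinates); the wrist camera has in their place "hand_eye" (4x4, takes a point from camera to tool coordinates, whose origin is the TCP and whose axes are the flange's). Camera axes: x right, y up, looking along -z (the intrinsics and any distortion apply to the point x, -y, -z); pixel columns grow to the right and rows downward; lengths in mm; the calibration is good to about 2 mm. A picture is of the moment at which its call begins: read the wrist's pose just before it. There is no depth.
A pose or a line that the arm cannot do raises robot.MotionError and nothing moves.
- robot.close_job(): hands the job in, once; it reports no verdict.
The state is a dict: "time": time; "joint_positions": joint angles; "qd": joint speeds; "joint_torque": joint torques, N m; "ee_pos": TCP position; "tool_rot": TCP orientation; "wrist_force": force on the tool from outside, world axes, zero at the start; "torque": the same for the moment, N m; "grip_width": opening from 0.0 (shut) to 1.0 (fully open).
Only numpy, scipy, OpenCV 4.12 (cv2) and the standard library are available. Lean on these libraries where they do the work, as an engineer would, in place of code of your own. Each camera call takes 0.05 s, during which the arm holds its last target. There are 200 camera calls.

## Working session

There is one attempt and no reset: what is moved stays moved. The work goes in short steps, each a Python script; the robot and the scene stay as the last script left them, time stands still between calls to the robot, and variables do not carry over. Pictures are saved under pics/ and viewed, about 8 in all and at most 12, crops included, and the job is handed in when it is done.

```bash
ls; mkdir -p pics; python3 - <<'E'
from station import robot
import cv2, numpy as np
s=robot.state(); print(s['time'],s['ee_pos'],s['tool_rot'],s['grip_width'])
for n in ['top','side']:
    c=robot.camera(n); cv2.imwrite(f'pics/{n}0.png',c['img']); np.savez(f'{n}0.npz',**c)
    print(n,c['intrinsics'].tolist() if hasattr(c['intrinsics'],'tolist') else c['intrinsics'],c['k1'],np.round(np.linalg.inv(c['world_to_cam']),3).tolist())
c=robot.camera('wrist'); print(c['hand_eye']); cv2.imwrite('pics/w0.png',c['img'])
E
```

```text
pics
0.0 [ 215.8651035  -612.46862562  247.41673388] [-9.33916595e-04  9.85689106e-01  1.68570723e-01 -1.58467260e-04] 0.9967118450393129
top [[468.5251649430112, 0.0, 281.9010342166394], [0.0, 468.5251649430112, 212.6823857419082], [0.0, 0.0, 1.0]] 0.025280905251036344 [[-0.01, 0.992, -0.126, 302.6], [-1.0, -0.007, 0.024, 8.609], [0.023, 0.126, 0.992, 1397.447], [0.0, 0.0, 0.0, 1.0]]
side [[431.39799864644266, 0.0, 276.836424474359], [0.0, 431.39799864644266, 211.03785210961678], [0.0, 0.0, 1.0]] -0.06668234274594377 [[-0.915, 0.3, -0.271, 167.592], [-0.404, -0.709, 0.578, 682.961], [-0.019, 0.638, 0.77, 962.769], [0.0, 0.0, 0.0, 1.0]]
[[ 1.04909643e-03  9.62283705e-01  2.72045897e-01  6.87594920e+01]
 [ 9.99999427e-01 -9.52064513e-04 -4.88666292e-04  9.15721613e-01]
 [-2.11230365e-04  2.72046254e-01 -9.62284153e-01 -1.25841398e+02]
 [ 0.00000000e+00  0.00000000e+00  0.00000000e+00  1.00000000e+00]]
```

View pics/top0.png

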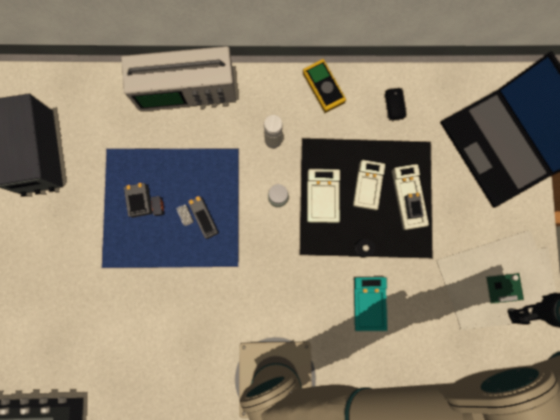

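View pics/side0.png

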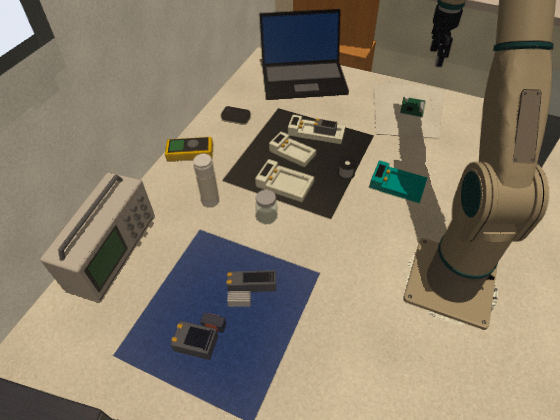

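The top view shows, in pixels, white cradles for the wide pack (323,195), small pack (369,184) and long pack (410,196), with the small pack at (414,206) inside the long cradle. The wide pack is at (137,199), the long pack at (202,216), the transformer at (157,206) and the heatsink at (185,214). The turquoise look-alike is at (370,304) and will be left alone. Next I'll get close wrist views.

```bash
cat > h.py <<'E'
import numpy as np, cv2
from scipy.spatial.transform import Rotation as Ro
from station import robot
def quat(yaw): return np.array([0,np.cos(yaw/2),np.sin(yaw/2),0])
def tool_T(s):
    q=s['tool_rot']; T=np.eye(4); T[:3,:3]=Ro.from_quat([q[1],q[2],q[3],q[0]]).as_matrix(); T[:3,3]=s['ee_pos']; return T
def shot(n,f):
    s=robot.state(); c=robot.camera(n)
    T=tool_T(s)@c['hand_eye'] if n=='wrist' else np.linalg.inv(c['world_to_cam'])
    np.savez(f+'.npz',img=c['img'],K=c['intrinsics'],k1=c['k1'],T=T); cv2.imwrite(f'pics/{f}.png',c['img']); return load(f)
def load(f): return dict(np.load(f+'.npz'))
def rays(c,px):
    d=np.array([float(c['k1']),0,0,0])
    u=cv2.undistortPoints(np.float64(px).reshape(-1,1,2),np.array(c['K']),d).reshape(-1,2)
    v=np.c_[u[:,0],-u[:,1],-np.ones(len(u))]@c['T'][:3,:3].T
    return c['T'][:3,3],v
def onz(c,px,z):
    o,v=rays(c,px); return o+v*((z-o[2])/v[:,2])[:,None]
def proj(c,P):
    p=(np.atleast_2d(P)-c['T'][:3,3])@c['T'][:3,:3]; x=np.c_[p[:,0]/-p[:,2],-p[:,1]/-p[:,2]]
    x=x*(1+float(c['k1'])*(x**2).sum(1))[:,None]; K=np.array(c['K']); return np.c_[x[:,0]*K[0,0]+K[0,2],x[:,1]*K[1,1]+K[1,2]]
def tri(c1,p1,c2,p2):
    o1,v1=rays(c1,p1); o2,v2=rays(c2,p2); out=[]
    for a,b in zip(v1,v2):
        t=np.linalg.lstsq(np.c_[a,-b],o2-o1,rcond=None)[0]; out.append(np.r_[(o1+a*t[0]+o2+b*t[1])/2,np.linalg.norm(o1+a*t[0]-o2-b*t[1])])
    return np.array(out)
E
python3 - <<'E'
from h import *
c=dict(np.load('top0.npz')); c=dict(img=c['img'],K=c['intrinsics'],k1=c['k1'],T=np.linalg.inv(c['world_to_cam']))
px=[(323,195),(369,184),(410,196),(414,206),(137,199),(202,216),(157,206),(185,214),(278,195),(273,130),(365,248)]
print(np.round(onz(c,px,20)[:,:2]))
w=robot.camera('wrist');print(w['intrinsics'],w['k1'])
q=np.array(robot.state()['joint_positions'])
for p in [(520,-200,260),(600,-200,260),(520,200,260),(500,300,260)]:
  for y in [0,np.pi/2,-np.pi/2,np.pi]:
    j=robot.solve_ik(p,quat(y)); print(p,round(y,2),None if j is None else np.round(j,2))
E
```

```text
[[ 530. -148.]
 [ 562. -287.]
 [ 525. -409.]
 [ 495. -419.]
 [ 521.  402.]
 [ 469.  211.]
 [ 500.  343.]
 [ 475.  261.]
 [ 531.  -14.]
 [ 730.   -0.]
 [ 371. -269.]]
[[336.14684361   0.         280.51367745]
 [  0.         336.14684361 207.75606715]
 [  0.           0.           1.        ]] -0.08337537903111304
(520, -200, 260) 0 [ 0.27  0.48  0.07  1.77 -0.04  0.89 -1.21]
(520, -200, 260) 1.57 [ 0.54  0.5  -0.33  1.76  0.2   0.92  0.13]
(520, -200, 260) -1.57 [-0.04  0.53  0.54  1.78 -0.33  0.93 -2.49]
(520, -200, 260) 3.14 [ 0.78  0.57 -0.72  1.75  0.44  0.99  1.46]
(600, -200, 260) 0 [ 0.22  0.59  0.09  1.56 -0.06  0.99 -1.24]
(600, -200, 260) 1.57 [ 0.46  0.6  -0.3   1.55  0.2   1.02  0.1 ]
(600, -200, 260) -1.57 [-0.04  0.65  0.55  1.57 -0.37  1.04 -2.53]
(600, -200, 260) 3.14 [ 0.69  0.68 -0.71  1.54  0.47  1.1   1.44]
(520, 200, 260) 0 [-0.29  0.49 -0.19  1.76  0.11  0.9  -2.1 ]
(520, 200, 260) 1.57 [-0.01  0.54 -0.63  1.75  0.38  0.97 -0.79]
(520, 200, 260) -1.57 [ 0.22  0.68 -1.06  1.75  0.66  1.11  2.09]
(520, 200, 260) 3.14 [ 0.19  0.65 -0.99  1.75  0.61  1.08  0.56]
(500, 300, 260) 0 [-0.34  0.54 -0.38  1.69  0.23  0.96 -2.38]
(500, 300, 260) 1.57 [-0.09  0.63 -0.82  1.68  0.52  1.06 -1.07]
(500, 300, 260) -1.57 [ 0.02  0.72 -1.06  1.68  0.68  1.16  1.92]
(500, 300, 260) 3.14 [ 0.07  0.79 -1.19  1.68  0.77  1.23  0.27]
```

```bash
python3 - <<'E'
from h import *
def go(p,y,f):
    robot.movep(p,quat(y)); robot.sleep(0.15); c=shot('wrist',f); s=robot.state(); print(f,round(s['time'],2),np.round(s['ee_pos'],1),np.round(s['joint_positions'],2))
go((560,-330,210),0,'ca'); go((560,-220,210),0,'cb')
go((530,230,200),0,'pa'); go((530,330,200),0,'pb')
ims=[cv2.imread(f'pics/{f}.png') for f in ('ca','pb')]
cv2.imwrite('pics/v1.png',cv2.resize(ims[0],(800,600),interpolation=cv2.INTER_CUBIC)); cv2.imwrite('pics/v2.png',cv2.resize(ims[1],(800,600),interpolation=cv2.INTER_CUBIC))
E
```

```text
ca 2.04 [ 559.3 -331.2  210.1] [ 0.42  0.67  0.12  1.56 -0.1   0.92 -1.  ]
cb 2.76 [ 559.7 -221.9  210.1] [ 0.25  0.6   0.13  1.7  -0.1   0.84 -1.15]
pa 4.61 [530.6 228.8 200. ] [-0.55  0.59  0.15  1.78 -0.12  0.79 -1.92]
pb 5.29 [530.6 328.3 200.1] [-0.7   0.65  0.16  1.65 -0.13  0.86 -2.06]
```

View pics/v1.png

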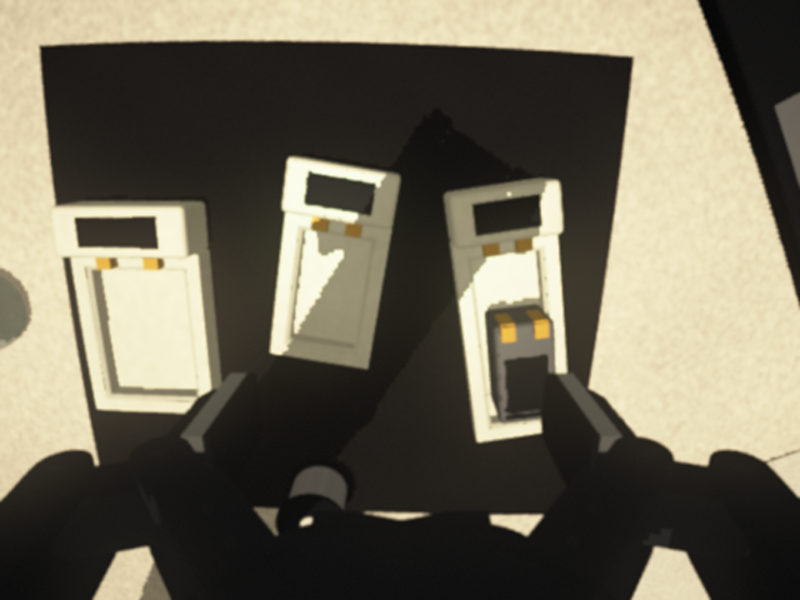

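View pics/v2.png

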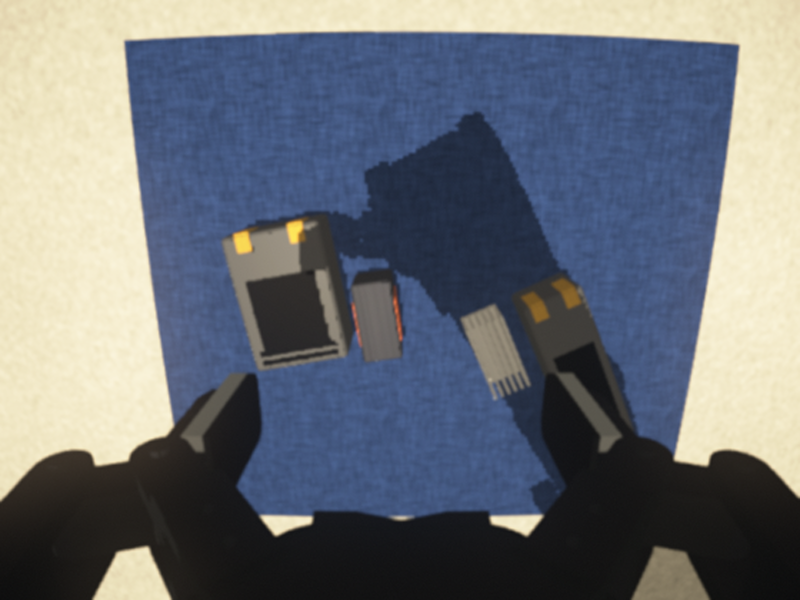

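The wrist view `ca` at 800x600 shows the wide cradle around (140,310), the small cradle around (335,265) and the long cradle around (510,310). The small pack sits at the bottom of the long cradle, around (520,365). All contact housings point up (+x). View `pb` shows the wide pack at (285,290) with the transformer at (378,315) close on its right, and the long pack at (575,350) with the heatsink at (495,350). Enlarged crops come next to read edges.

```bash
python3 - <<'E'
from h import *
def crop(f,x,y,w,h,s,tick=20):
    im=load(f)['img'][y:y+h,x:x+w]; im=np.clip(255*(im/255.)**0.6,0,255).astype(np.uint8)
    o=cv2.resize(im,None,fx=s,fy=s,interpolation=cv2.INTER_CUBIC)
    for t in range((x+tick-1)//tick*tick,x+w,tick):
        cv2.line(o,((t-x)*s,0),((t-x)*s,6),(0,255,0),1); cv2.putText(o,str(t),((t-x)*s+1,16),0,.33,(0,255,0),1)
    for t in range((y+tick-1)//tick*tick,y+h,tick):
        cv2.line(o,(0,(t-y)*s),(6,(t-y)*s),(0,255,0),1); cv2.putText(o,str(t),(8,(t-y)*s+4),0,.33,(0,255,0),1)
    return o
a=np.hstack([crop('ca',30,120,90,195,3)[:585],crop('ca',185,105,100,195,3)[:585],crop('ca',308,120,74,195,3)[:585]]); cv2.imwrite('pics/v3.png',a); print(a.shape)
b=np.hstack([crop('pb',145,140,145,130,3),crop('pb',320,180,115,130,3)])
d=np.hstack([crop('pa',230,170,120,65,3)]) ; print(b.shape)
cv2.imwrite('pics/pa_pb.png',b)
a=cv2.imread('pics/pa.png');b2=cv2.imread('pics/cb.png')
cv2.imwrite('pics/v5.png',np.hstack([crop('pb',150,140,135,130,3)[:390],crop('pa',215,160,125,130,3)[:390]]))
cv2.imwrite('pics/v6.png',np.vstack([cv2.resize(a,(400,300)),cv2.resize(b2,(400,300))]))
E
```

```text
(585, 792, 3)
(390, 780, 3)
```

View pics/v3.png

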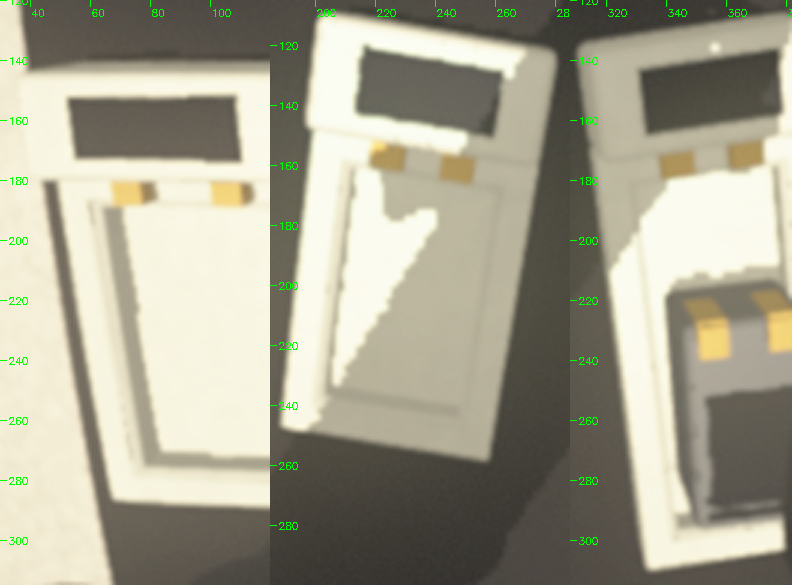

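View pics/v5.png

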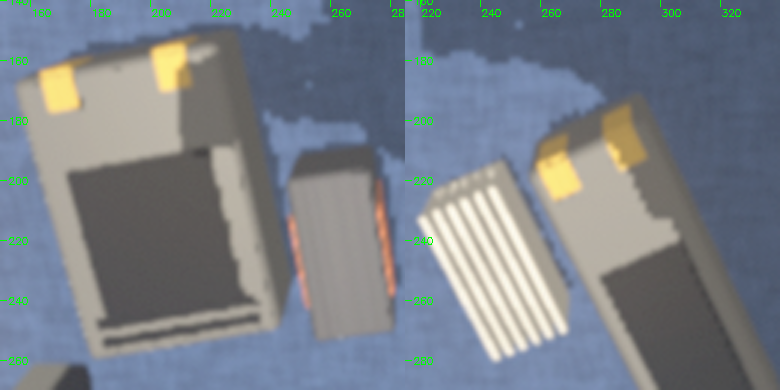

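```bash
cat >> h.py <<'E'
def brass(c):
    h=cv2.cvtColor(cv2.GaussianBlur(c['img'],(3,3),0),cv2.COLOR_BGR2HSV)
    m=cv2.inRange(h,(12,110,70),(30,255,255)); n,l,st,ce=cv2.connectedComponentsWithStats(m)
    return [(round(ce[i][0],1),round(ce[i][1],1),int(st[i][4])) for i in range(1,n) if st[i][4]>25]
def mont(im,x,y,w,h,s,tick=20,g=0.6):
    o=np.clip(255*(im[y:y+h,x:x+w]/255.)**g,0,255).astype(np.uint8); o=cv2.resize(o,None,fx=s,fy=s,interpolation=cv2.INTER_CUBIC)
    for t in range(-(-x//tick)*tick,x+w,tick): cv2.line(o,(int((t-x)*s),0),(int((t-x)*s),6),(0,255,0),1); cv2.putText(o,str(t),(int((t-x)*s)+1,16),0,.33,(0,255,0),1)
    for t in range(-(-y//tick)*tick,y+h,tick): cv2.line(o,(0,int((t-y)*s)),(6,int((t-y)*s)),(0,255,0),1); cv2.putText(o,str(t),(8,int((t-y)*s)+4),0,.33,(0,255,0),1)
    return o
E
python3 - <<'E'
from h import *
for f in ['ca','cb','pa','pb']: print(f,brass(load(f)))
A=mont(load('pa')['img'],215,165,140,200,3); B=mont(load('cb')['img'],0,60,390,260,1)
B=mont(load('cb')['img'],220,100,190,200,2)
print(A.shape,B.shape); H=np.zeros((600,800,3),np.uint8); H[:,:420]=A[:600]; H[:400,420:800]=B
cv2.imwrite('pics/v7.png',H)
E
```

```text
ca [(np.float64(223.9), np.float64(156.8), 92), (np.float64(246.9), np.float64(160.9), 95), (np.float64(366.1), np.float64(171.0), 87), (np.float64(343.4), np.float64(174.3), 87), (np.float64(73.2), np.float64(184.1), 94), (np.float64(106.3), np.float64(184.4), 94), (np.float64(377.3), np.float64(226.6), 234), (np.float64(354.2), np.float64(229.1), 232)]
cb [(np.float64(343.2), np.float64(156.8), 113), (np.float64(365.8), np.float64(161.0), 113), (np.float64(479.1), np.float64(172.9), 102), (np.float64(457.3), np.float64(175.9), 94), (np.float64(184.4), np.float64(183.5), 91), (np.float64(219.7), np.float64(184.2), 88), (np.float64(489.4), np.float64(226.3), 222), (np.float64(467.8), np.float64(228.6), 238)]
pa [(np.float64(94.8), np.float64(163.6), 166), (np.float64(61.1), np.float64(171.2), 151), (np.float64(287.2), np.float64(205.8), 214), (np.float64(265.4), np.float64(216.0), 213)]
pb [(np.float64(206.9), np.float64(161.3), 198), (np.float64(169.7), np.float64(168.8), 186), (np.float64(396.8), np.float64(204.5), 239), (np.float64(374.9), np.float64(214.4), 239)]
(600, 420, 3) (400, 380, 3)
```

View pics/v7.png

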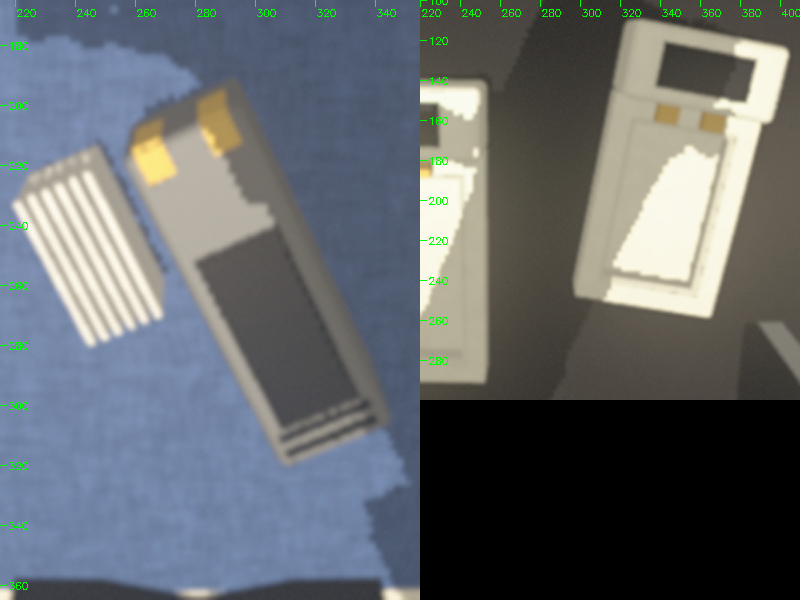

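Crops show the packs, corners as native pixels. Long pack in `pa`: left edge (258,222)-(310,320), end edge to (339,308). Wide pack in `pb`: left edge (156,168)-(181,259), end edge to (232,249). The cradle side and end edges are clean, and the white ones match the task text (the turquoise one at (370,304) in the top view does not). Next I'll refine these edges and compute poses.

```bash
cat >> h.py <<'E'
def refine(c,p,q,w=4,n=40):
    """sub-pixel line fit: strongest gradient along normals of a clicked segment -> two end points"""
    g=cv2.GaussianBlur(cv2.cvtColor(c['img'],cv2.COLOR_BGR2GRAY),(3,3),0).astype(np.float32)
    p,q=np.float64(p),np.float64(q); d=(q-p)/np.linalg.norm(q-p); nn=np.array([-d[1],d[0]])
    t=np.linspace(.1,.9,n)[:,None]; o=np.arange(-w,w+.01,.25)
    P=(p+t*(q-p))[:,None,:]+o[None,:,None]*nn
    v=cv2.remap(g,P[...,0].astype(np.float32),P[...,1].astype(np.float32),cv2.INTER_LINEAR)
    e=np.abs(np.gradient(v,axis=1)); k=e.argmax(1); pts=P[np.arange(n),k]; ok=e.max(1)>1.0
    L=cv2.fitLine(pts[ok].astype(np.float32),cv2.DIST_HUBER,0,.01,.01).ravel(); r=np.abs((pts[ok]-L[2:])@np.array([-L[1],L[0]]))
    f=lambda x:L[2:]+L[:2]*((x-L[2:])@L[:2])
    return np.array([f(p),f(q)]),np.median(r)
def rect(c,side,end,z,hl,hw,sgn):
    """side: (rear,front) px of the long edge on side sgn (+1 = +y of the body); end: px of the -x end edge -> centre, yaw"""
    s,r1=refine(c,*side); e,r2=refine(c,*end); S=onz(c,s,z)[:,:2]; E=onz(c,e,z)[:,:2]
    x=S[1]-S[0]; x/=np.linalg.norm(x); ye=E[1]-E[0]; ang=np.degrees(np.arccos(abs(x@ye)/np.linalg.norm(ye)))
    y=np.array([-x[1],x[0]]); L=S[1]-S[0]
    t=((E.mean(0)-S[0])@x)
    ctr=S[0]+x*(t+hl)-sgn*y*hw
    return ctr,np.arctan2(x[1],x[0]),ang,(r1,r2)
E
python3 - <<'E'
from h import *
D={f:load(f) for f in ['ca','cb','pa','pb']}
def T(n,a,b):
    B={f:brass(D[f]) for f in (a[0],b[0])}
    r=tri(D[a[0]],[B[a[0]][i][:2] for i in a[1]],D[b[0]],[B[b[0]][i][:2] for i in b[1]]); print(n,np.round(r,1).tolist(),'mid',np.round(r.mean(0)[:3],1)); return r
T('smallcr',('ca',[0,1]),('cb',[0,1]));T('longcr',('ca',[3,2]),('cb',[3,2]));T('widecr',('ca',[4,5]),('cb',[4,5]));T('smallpk',('ca',[7,6]),('cb',[7,6]))
T('widepk',('pa',[1,0]),('pb',[1,0]));T('longpk',('pa',[3,2]),('pb',[3,2]))
def R(n,*a):
    c,y,ang,r=rect(D[a[0]],*a[1:]); print(n,a[0],np.round(c,1),'yaw',round(np.degrees(y),2),'perp',round(ang,1),np.round(r,2))
R('longpk','pa',((310,320),(258.3,222)),((310,320),(339.3,307.7)),40,60,20,1)
R('widepk','pb',((180.7,259),(156,168)),((180.7,259),(232,249)),40,45,31,1)
R('widecr','ca',((67.3,286.7),(49.3,181)),((67.3,286.7),(120,289.3)),22,60,46,1)
R('smallcr','ca',((189,247.7),(199,150)),((189,247.7),(257.7,258.3)),22,51,35,1)
R('smallcr','cb',((366,259),(390,160)),((297.5,247.5),(366,259)),22,51,35,-1)
R('longcr','ca',((397,262),(394,168)),((334,310),(378,303)),22,75,35,-1)
R('longcr L','ca',((334,310),(317,177)),((334,310),(378,303)),22,75,35,1)
R('smallpk','ca',((354,295),(347.3,228.3)),((354,295),(378,290)),48,36,20,1)
# heights: rear-left corners of packs, cradle corners in two views
P=onz(D['pa'],[(258.3,221),(310,320)],40); print('pa->pb',proj(D['pb'],P).round(1).tolist())
P=onz(D['ca'],[(334,310),(394,168),(397,262),(189,247.7)],22); print('ca->cb',proj(D['cb'],P).round(1).tolist())
E
```

```text
smallcr [[590.0, -280.8, 27.9, 0.6], [586.3, -301.9, 28.3, 0.7]] mid [ 588.2 -291.4   28.1]
longcr [[573.3, -391.1, 28.6, 0.3], [576.7, -411.8, 30.0, 0.4]] mid [ 575.  -401.4   29.3]
widecr [[565.7, -133.3, 29.2, 0.5], [564.8, -166.4, 28.3, 0.3]] mid [ 565.2 -149.8   28.7]
smallpk [[525.1, -400.8, 43.3, 0.5], [527.4, -422.2, 43.6, 0.2]] mid [ 526.3 -411.5   43.5]
widepk [[553.7, 422.6, 40.6, 0.8], [559.9, 389.9, 40.4, 0.8]] mid [556.8 406.2  40.5]
longpk [[510.5, 241.1, 35.2, 1.1], [519.8, 221.4, 34.5, 0.9]] mid [515.1 231.3  34.9]
longpk pa [470.3 205.5] yaw 28.74 perp 86.1 [1.01 0.18]
widepk pb [521.7 398.6] yaw 10.28 perp 89.9 [0.32 0.27]
widecr ca [ 509.9 -147.3] yaw -1.45 perp 89.9 [0.22 0.23]
smallcr ca [ 542.8 -282.5] yaw -10.14 perp 89.9 [0.17 0.24]
smallcr cb [ 542.5 -283.8] yaw -10.0 perp 89.9 [0.15 0.19]
longcr ca [ 505.3 -413.5] yaw 8.92 perp 89.7 [0.22 0.19]
longcr L ca [ 505.1 -411.8] yaw 8.97 perp 89.8 [0.19 0.19]
smallpk ca [ 496.6 -420.1] yaw 9.04 perp 87.5 [0.89 0.29]
pa->pb [[369.2, 220.6], [409.3, 318.3]]
ca->cb [[433.3, 308.7], [502.2, 169.7], [496.8, 260.9], [297.3, 248.5]]
```

```bash
python3 - <<'E'
from h import *
D={f:load(f) for f in ['ca','cb','pa','pb']}
def line(n,f,p,q,z,w):
    s,r=refine(D[f],p,q,w); S=onz(D[f],s,z)[:,:2]; d=S[1]-S[0]; print(n,f,w,s.round(1).tolist(),S.round(1).tolist(),'ang',round(np.degrees(np.arctan2(d[1],d[0])),2),'len',round(np.linalg.norm(d),1),'res',round(r,2))
for w in (2,3):
  line('long left','pa',(310,320),(258.3,222),40,w); line('long left low','pa',(310,320),(280,263),40,w)
  line('long end','pa',(310,320),(339.3,307.7),40,w)
  line('small left','ca',(354,295),(347.3,228.3),48,w); line('small left low','ca',(354,290),(351,262),48,w); line('small end','ca',(354,295),(376,290.5),48,w)
E
```

```text
long left pa 2 [[309.8, 320.1], [258.3, 222.0]] [[403.7, 198.7], [505.8, 247.4]] ang 25.48 len 113.1 res 0.12
long left low pa 2 [[309.8, 320.1], [279.7, 263.2]] [[403.7, 198.7], [465.5, 228.3]] ang 25.55 len 68.5 res 0.21
long end pa 2 [[309.2, 318.1], [338.6, 306.1]] [[406.1, 199.3], [419.4, 170.9]] ang -64.84 len 31.3 res 0.07
small left ca 2 [[355.9, 294.8], [347.8, 228.2]] [[458.9, -405.8], [527.4, -393.9]] ang 9.84 len 69.5 res 0.86
small left low ca 2 [[355.1, 289.9], [353.2, 261.8]] [[464.2, -404.7], [493.9, -400.8]] ang 7.39 len 30.0 res 0.23
small end ca 2 [[354.1, 295.6], [376.3, 292.8]] [[457.9, -404.1], [460.8, -425.7]] ang -82.46 len 21.8 res 0.22
long left pa 3 [[313.5, 317.9], [257.2, 222.6]] [[406.3, 195.1], [505.2, 248.3]] ang 28.28 len 112.4 res 0.55
long left low pa 3 [[312.7, 318.6], [282.7, 261.6]] [[405.5, 195.9], [467.1, 225.5]] ang 25.66 len 68.4 res 0.0
long end pa 3 [[309.1, 317.8], [338.6, 306.0]] [[406.4, 199.4], [419.6, 171.0]] ang -65.2 len 31.3 res 0.18
small left ca 3 [[356.0, 294.8], [349.0, 228.1]] [[458.9, -405.9], [527.5, -394.9]] ang 9.09 len 69.5 res 0.89
small left low ca 3 [[355.2, 289.9], [353.0, 261.8]] [[464.2, -404.7], [493.9, -400.7]] ang 7.79 len 30.0 res 0.18
small end ca 3 [[354.1, 295.6], [376.3, 292.8]] [[458.0, -404.1], [460.8, -425.7]] ang -82.58 len 21.8 res 0.25
```

```bash
cat >> h.py <<'E'
def toolpt(c,px,ztool):
    """pixels -> tool frame, on the plane at tool z"""
    T=tool_T(robot.state()); o,v=rays(c,px); R=T[:3,:3]; o=R.T@(o-T[:3,3]); v=v@R; return o+v*((ztool-o[2])/v[:,2])[:,None]
def off(c,yaw,dx): return np.array(c)+dx*np.array([np.cos(yaw),np.sin(yaw)])
def st(tag=''):
    s=robot.state(); print(tag,'t',round(s['time'],2),'p',np.round(s['ee_pos'],1),'F',np.round(s['wrist_force'],1),'g',round(s['grip_width'],3))
def pick(xy,yaw,zu,N=60,h=33,hover=150):
    robot.command_gripper(1.0); robot.movep((*xy,hover),quat(yaw)); 
    hit=robot.line_to((*xy,zu+h),speed=120,threshold=15); st('down hit=%s'%hit)
    if hit: return
    robot.command_gripper(0.0,N); st('gripped'); robot.line_to((*xy,zu+h+12),speed=50); robot.line_to((*xy,hover+30),speed=150); robot.sleep(.2); st('up')
E
python3 - <<'E'
from h import *
D={f:load(f) for f in ['pa','pb']}
def loc(P,c,y): d=P[:,:2]-c; return np.round(np.c_[d@[np.cos(y),np.sin(y)],d@[-np.sin(y),np.cos(y)]],1).tolist()
yw=np.radians(10.3); P=np.vstack([onz(D['pb'],[(246.7,200),(256,253)],34),onz(D['pb'],[(250,191)],0)]); print('transformer in wide frame FL,RL,FLbot',loc(P,np.array([521.7,398.6]),yw))
yl=np.radians(25.4); P=np.vstack([onz(D['pa'],[(269,271),(247.7,222)],30),onz(D['pa'],[(270,254),(250,214)],0)]); print('heatsink in long frame RR,FR,RRbot,FRbot',loc(P,np.array([466.5,206.3]),yl))
y=np.radians(7.5); pick((496,-416.4),y,8)
c=shot('wrist','s1'); b=brass(c); print(b); print(np.round(toolpt(c,[q[:2] for q in b],-7),1).tolist())
cv2.imwrite('pics/v8.png',cv2.resize(c['img'],(800,600),interpolation=cv2.INTER_CUBIC))
E
```

```text
transformer in wide frame FL,RL,FLbot [[-4.7, -41.1], [-56.5, -39.0], [-4.2, -41.2]]
heatsink in long frame RR,FR,RRbot,FRbot [[1.3, 35.2], [54.7, 31.1], [5.5, 33.1], [53.7, 32.1]]
down hit=False t 9.22 p [ 496.5 -416.9   41.8] F [-0.4 -0.3  0.1] g 0.999
gripped t 9.71 p [ 495.9 -415.7   41.7] F [-1.   2.3  5.2] g 0.457
up t 11.3 p [ 495.6 -416.1  178.9] F [-0.7  0.3 -2.1] g 0.459
[(np.float64(124.7), np.float64(59.1), 193), (np.float64(150.5), np.float64(66.9), 181), (np.float64(1.5), np.float64(80.0), 36), (np.float64(261.0), np.float64(97.3), 154), (np.float64(288.3), np.float64(96.8), 154), (np.float64(251.4), np.float64(218.8), 1146), (np.float64(307.9), np.float64(218.8), 1155)]
[[87.4, -51.6, -7.0], [84.6, -42.9, -7.0], [82.8, -99.0, -7.0], [74.2, -5.7, -7.0], [74.4, 3.5, -7.0], [31.1, -9.8, -7.0], [31.1, 11.1, -7.0]]
```

View pics/v8.png

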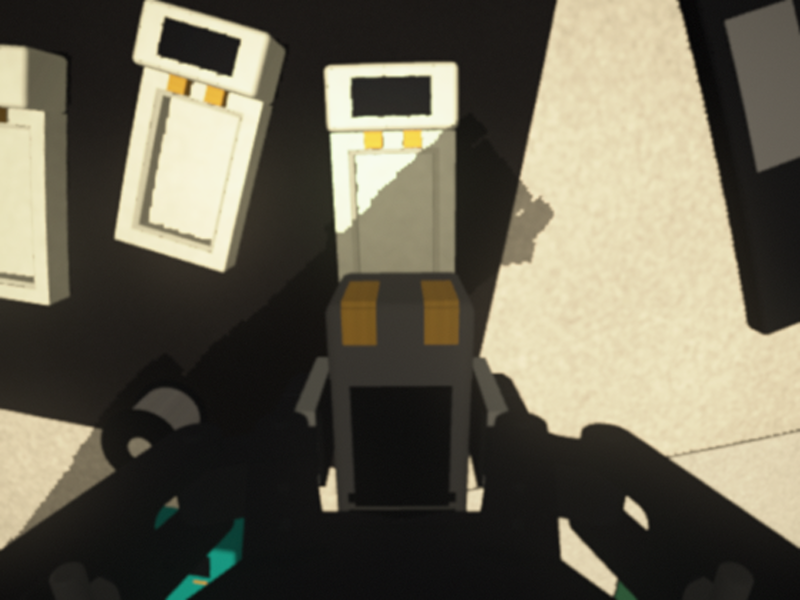

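The small pack is held level and square between the pads, contacts forward. Its top front edge lies at row ~308 of the 800x600 view and the brass at (360,312) and (440,312). Both empty cradle pockets are in view. I'll place it in the small cradle now.

```bash
cat >> h.py <<'E'
def place(cx,cyaw,px,py,zt,dz,rel,hover=150):
    """put the body whose centre is (px,py) in the tool frame into the cradle; zt = TCP height when on the floor"""
    c,s=np.cos(cyaw),np.sin(cyaw); x=np.array([c,s]); y=np.array([s,-c]); xy=np.array(cx)-px*x-py*y
    robot.movep((*xy,hover),quat(cyaw)); robot.line_to((*xy,zt+20),speed=120); robot.sleep(.15); st('above')
    hit=robot.line_to((*xy,zt-dz),speed=25,threshold=8); st('set hit=%s'%hit)
    robot.command_gripper(rel); robot.sleep(.1); st('open')
    robot.line_to((*xy,zt+10),speed=60); robot.line_to((*xy,hover+40),speed=180); st('clear')
E
python3 - <<'E'
from h import *
c=load('s1'); e=toolpt(c,[(230,215),(330,215),(280,213),(280,356)],-7); print(e.round(1).tolist())
px=e[:2,0].mean()-36; print('px',px)
place((542.65,-283.2),np.radians(-10.05),px,0.3,41.7,1.5,0.62)
d=shot('wrist','s2'); print(brass(d)); cv2.imwrite('pics/v9.png',cv2.resize(d['img'],(800,600),interpolation=cv2.INTER_CUBIC))
E
```

```text
[[32.5, -17.7, -7.0], [32.6, 19.2, -7.0], [33.3, 0.8, -7.0], [-30.5, 0.8, -7.0]]
px -3.4433096288474587
above t 13.02 p [ 546.7 -283.9   62.7] F [ 0.4 -0.4 -2.4] g 0.457
set hit=True t 13.77 p [ 545.8 -283.4   41.8] F [0.1 0.6 4.4] g 0.452
open t 14.16 p [ 544.9 -282.8   40.7] F [-0.5 -0.5  0.5] g 0.621
clear t 15.41 p [ 545.4 -283.   189. ] F [ 1.2  0.7 -0.7] g 0.619
[(np.float64(423.5), np.float64(133.4), 126), (np.float64(399.2), np.float64(141.3), 119), (np.float64(267.6), np.float64(143.5), 118), (np.float64(293.5), np.float64(143.6), 120), (np.float64(267.1), np.float64(163.1), 238), (np.float64(294.0), np.float64(163.0), 240), (np.float64(146.5), np.float64(195.1), 114), (np.float64(111.6), np.float64(200.8), 112)]
```

View pics/v9.png

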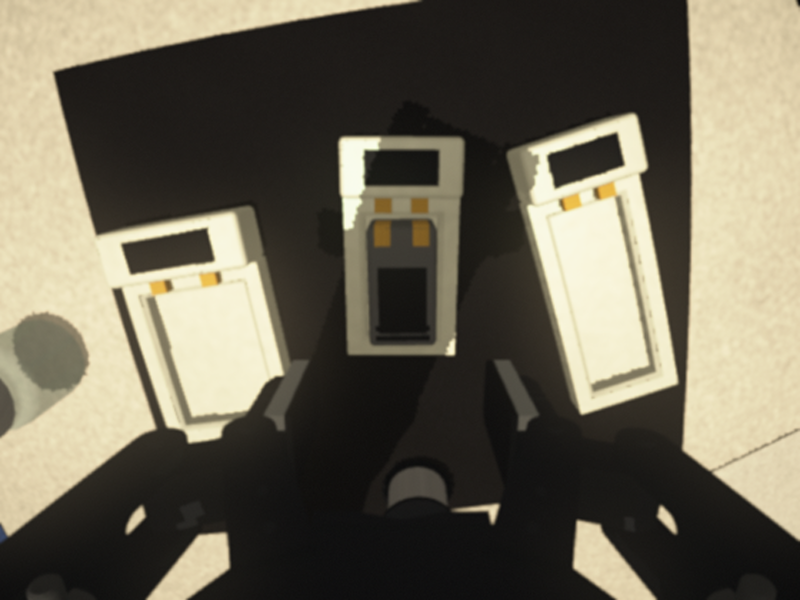

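The small pack sits inside the small cradle's pocket, around (403,285), with its brass at (382,233) and (420,233) towards the housing. The TCP set-down height of 41.8 equals the pick height of 41.7, so it is on the floor. Next is the long pack, gripped 18 mm behind its centre to clear the heatsink.

```bash
python3 - <<'E'
from h import *
y=np.radians(25.4); pick(off((466.5,206.3),y,-18),y,0,N=80)
c=shot('wrist','l1'); b=brass(c); print(b); print(np.round(toolpt(c,[q[:2] for q in b],-7),1).tolist())
cv2.imwrite('pics/v10.png',cv2.resize(c['img'],(800,600),interpolation=cv2.INTER_CUBIC))
E
```

```text
down hit=False t 18.8 p [450.7 198.7  33.5] F [ 0.3  0.  -0.7] g 0.999
gripped t 19.29 p [450.2 199.4  33.8] F [-1.6  1.   7.8] g 0.452
up t 20.93 p [449.8 198.3 179.2] F [-0.6  0.4 -5. ] g 0.451
[(np.float64(247.9), np.float64(106.5), 1003), (np.float64(310.9), np.float64(106.5), 1021)]
[[70.8, -10.2, -7.0], [70.8, 11.3, -7.0]]
```

View pics/v10.png

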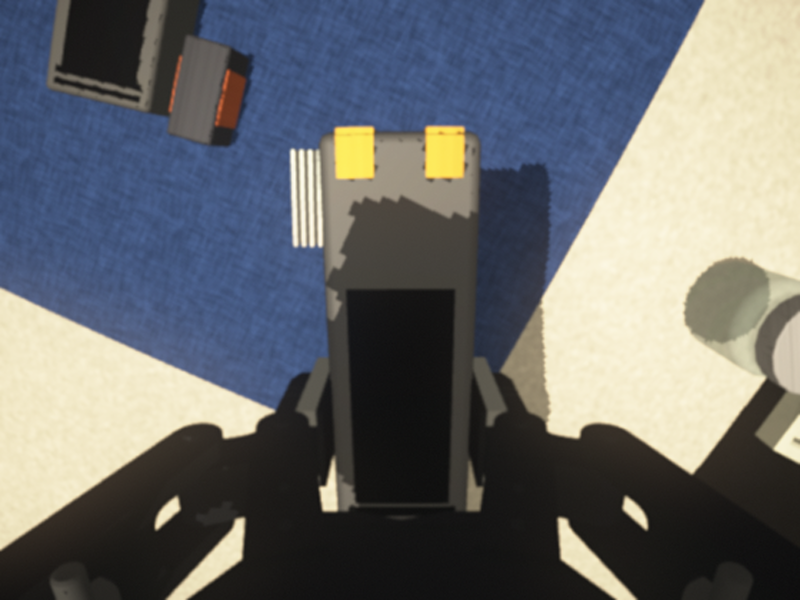

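The long pack is held straight, contacts forward, with brass at (354,152) and (445,152) and its front edge at row ~128 of the 800x600 view. The heatsink at (306,198) is still in place.

```bash
python3 - <<'E'
from h import *
c=load('l1'); e=toolpt(c,[(244,89.3),(315,89.3),(230,92.5),(332,92.5)],-7); print(e.round(1).tolist())
px=e[:2,0].mean()-60; print('px',px)
robot.movep((490,0,210),quat(np.radians(15)))
place((505.2,-412.6),np.radians(8.95),px,0.5,41.8,3,0.62)
d=shot('wrist','l2'); print(brass(d))
E
```

```text
[[76.5, -11.4, -7.0], [76.5, 12.6, -7.0], [75.5, -16.1, -7.0], [75.5, 18.3, -7.0]]
px 16.475882226217806
above t 24.4 p [ 489.5 -415.2   62.9] F [ 0.4 -0.4 -5.1] g 0.45
set hit=True t 25.14 p [ 488.6 -414.5   41.9] F [-0.9 -0.2  4.4] g 0.45
open t 25.53 p [ 487.3 -413.3   40.2] F [0.7 0.1 0.4] g 0.619
clear t 26.79 p [ 488.2 -414.1  189. ] F [-0.2 -0.1 -0.4] g 0.618
[(np.float64(137.0), np.float64(46.9), 178), (np.float64(162.2), np.float64(55.1), 175), (np.float64(121.3), np.float64(62.9), 224), (np.float64(8.7), np.float64(63.3), 173), (np.float64(148.1), np.float64(70.9), 233), (np.float64(268.6), np.float64(87.8), 148), (np.float64(295.2), np.float64(88.0), 150), (np.float64(267.2), np.float64(109.2), 207), (np.float64(295.5), np.float64(108.7), 217)]
```

```bash
python3 - <<'E'
from h import *
robot.movep((490,0,200),quat(np.radians(10)))
y=np.radians(10.3); pick(off((521.5,399.4),y,20),y,0,N=100,h=30)
c=shot('wrist','w1'); b=brass(c); print(b); print(np.round(toolpt(c,[q[:2] for q in b],-10),1).tolist())
H=np.zeros((600,800,3),np.uint8); H[:300,:400]=cv2.resize(load('l2')['img'],(400,300)); H[300:,:400]=0; 
H[:,400:]=0; H[:300,400:]=cv2.resize(load('l2')['img'][20:170,190:390],(400,300),interpolation=cv2.INTER_CUBIC); H[300:,:400]=cv2.resize(c['img'],(400,300)); H[300:,400:]=cv2.resize(c['img'][100:250,180:380],(400,300),interpolation=cv2.INTER_CUBIC)
cv2.imwrite('pics/v11.png',H)
E
```

```text
down hit=False t 31.47 p [541.9 403.4  30.9] F [0.5 0.1 0.1] g 0.996
gripped t 31.82 p [542.1 404.   31.7] F [ 0.2 -0.1  5.8] g 0.701
up t 33.48 p [540.7 402.6 178.8] F [ 0.6 -0.5 -4.7] g 0.702
[(np.float64(238.1), np.float64(251.3), 1197), (np.float64(323.9), np.float64(251.8), 1221)]
[[19.2, -14.7, -10.0], [19.1, 17.2, -10.0]]
```

View pics/v11.png

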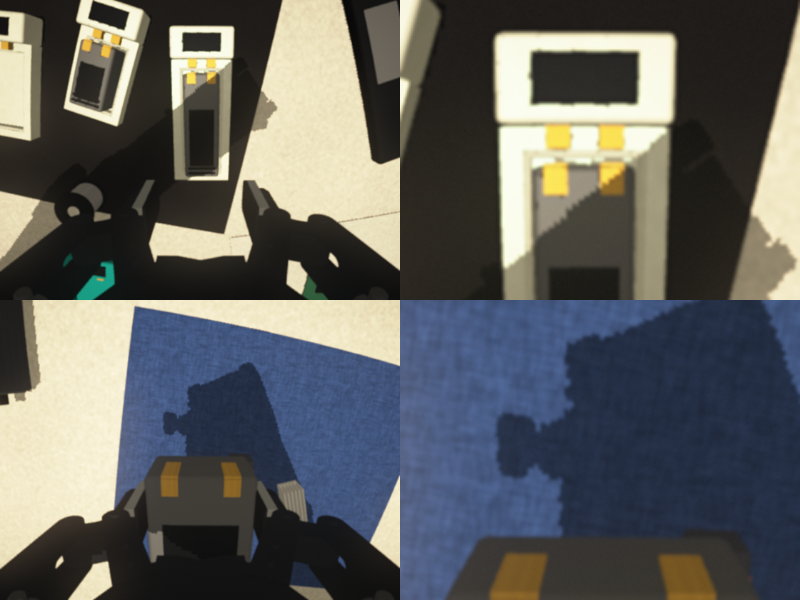

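```bash
python3 - <<'E'
from h import *
c=load('w1'); g=c['img'].astype(int)
rows=list(range(215,285,1))
for u in (238,324,281): print(u,[int(g[r,u-3:u+4].sum()/7) for r in rows])
cv2.imwrite('pics/v12.png',mont(c['img'],190,205,180,100,4,g=0.5))
print(np.round(toolpt(c,[(281,v) for v in (225,230,235,240,245,250)],-10)[:,0],1))
E
```

```text
238 [279, 279, 259, 213, 173, 162, 162, 161, 162, 163, 170, 196, 227, 242, 245, 244, 243, 244, 242, 243, 243, 243, 242, 241, 241, 241, 241, 240, 242, 242, 252, 270, 280, 279, 268, 259, 267, 277, 281, 281, 281, 282, 280, 280, 280, 279, 280, 280, 280, 278, 279, 279, 280, 279, 279, 278, 279, 278, 277, 264, 232, 197, 184, 182, 183, 183, 183, 183, 183, 183]
324 [127, 122, 122, 132, 144, 152, 153, 153, 154, 154, 155, 167, 197, 221, 232, 233, 234, 234, 235, 236, 235, 235, 236, 234, 236, 235, 236, 235, 234, 235, 238, 251, 267, 274, 271, 258, 251, 265, 274, 276, 276, 277, 276, 276, 275, 276, 275, 276, 276, 275, 277, 276, 275, 276, 277, 276, 275, 276, 275, 274, 259, 220, 189, 182, 182, 181, 181, 181, 181, 180]
281 [148, 152, 152, 153, 154, 154, 155, 155, 156, 156, 156, 155, 156, 156, 156, 155, 156, 156, 156, 158, 157, 157, 157, 156, 156, 156, 156, 157, 157, 158, 158, 162, 168, 173, 176, 179, 180, 179, 180, 182, 182, 182, 182, 182, 182, 183, 182, 182, 183, 182, 182, 182, 183, 182, 182, 181, 181, 182, 182, 182, 181, 181, 181, 182, 183, 181, 181, 181, 182, 180]
[29.6 27.7 25.7 23.8 21.8 19.8]
```

View pics/v12.png

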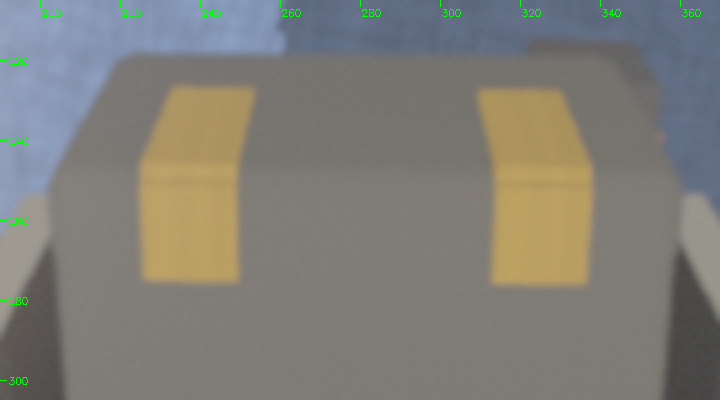

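The crop shows the wide pack level, its top front edge at native row ~246 and its contacts forward. The previous composite showed the long pack inside its pocket. Next I'll place the wide pack.

```bash
python3 - <<'E'
from h import *
robot.movep((490,0,215),quat(0.1))
place((509.9,-147.7),np.radians(-1.4),-22.7,0.6,39.2,3,0.86)
robot.movep((540,-270,230),quat(0)); robot.sleep(.2)
d=shot('wrist','f1'); print(brass(d)); st()
t=shot('top','t1')
cv2.imwrite('pics/v13.png',mont(d['img'],20,60,500,270,1.6,40,.7))
E
```

```text
above t 36.8 p [ 533.3 -147.8   60.1] F [ 0.2 -0.4 -5.5] g 0.704
set hit=True t 37.53 p [ 532.6 -147.6   39.7] F [ 0.3 -0.9  5.2] g 0.703
open t 37.92 p [ 531.6 -147.3   38.6] F [ 0.1 -0.1 -0.3] g 0.86
clear t 39.18 p [ 531.9 -147.4  189.2] F [ 0.4  0.6 -0.9] g 0.857
[(np.float64(293.2), np.float64(133.2), 100), (np.float64(315.4), np.float64(137.4), 102), (np.float64(291.1), np.float64(150.5), 169), (np.float64(427.0), np.float64(149.2), 95), (np.float64(314.3), np.float64(154.6), 166), (np.float64(405.7), np.float64(152.4), 94), (np.float64(143.0), np.float64(159.4), 85), (np.float64(176.1), np.float64(159.5), 85), (np.float64(434.7), np.float64(166.5), 195), (np.float64(412.5), np.float64(169.5), 208), (np.float64(136.6), np.float64(178.5), 188), (np.float64(171.1), np.float64(179.4), 195)]
 t 40.02 p [ 540.1 -268.3  229.3] F [-0.3 -0.1  1.2] g 0.862
```

The viewer's picture limit is reached, so I'll do the last checks numerically. I'll triangulate the brass from two wrist places and compare the top views before and after for bystanders.

```bash
python3 - <<'E'
from h import *
robot.movep((540,-200,230),quat(0)); robot.sleep(.2); d2=shot('wrist','f2'); d1=load('f1')
b1=[q[:2] for q in brass(d1)]; b2=[q[:2] for q in brass(d2)]
for n,cc,yw,hl in [('small',(542.65,-283.2),-10.05,36),('long',(505.2,-412.6),8.95,60),('wide',(509.9,-147.7),-1.4,45)]:
    a=np.radians(yw); R=np.array([[np.cos(a),np.sin(a)],[-np.sin(a),np.cos(a)]])
    for p in b1:
        # match in view 2: smallest ray gap with plausible height
        T=[tri(d1,[p],d2,[q])[0] for q in b2]; T=[t for t in T if t[3]<2.5 and 15<t[2]<60]
        for t in T:
            l=R@(t[:2]-np.array(cc))
            if abs(l[1])<25 and 15<l[0]<80: print(n,'local',l.round(1),'z',round(t[2],1),'gap',round(t[3],1))
a=cv2.imread('pics/top0.png'); robot.movep((300,-560,250),quat(0.34)); robot.sleep(.2); b=shot('top','t2')['img']; st('parked')
df=cv2.absdiff(a,b).max(2); m=cv2.morphologyEx((df>45).astype(np.uint8),cv2.MORPH_OPEN,np.ones((3,3)))
n,l,s,c=cv2.connectedComponentsWithStats(m); print([(s[i].tolist()) for i in range(1,n) if s[i][4]>15])
# dark-pack rows inside the cradle pockets: bystander template shifts
for nm,(x,y,w,h) in dict(heatsink=(176,203,18,24),transformer=(151,194,14,22),jar=(266,183,24,24),can=(262,114,24,34),spool=(355,240,20,16)).items():
    r=cv2.matchTemplate(b[y-6:y+h+6,x-6:x+w+6],a[y:y+h,x:x+w],cv2.TM_CCOEFF_NORMED); _,v,_,loc=cv2.minMaxLoc(r); print(nm,'shift px',(loc[0]-6,loc[1]-6),round(v,2))
E
```

```text
small local [46.7 10.7] z 26.2 gap 0.4
small local [ 46.7 -11. ] z 27.4 gap 0.4
small local [32.1 10.6] z 48.2 gap 0.1
small local [ 32.3 -10.9] z 48.2 gap 0.0
long local [ 70.5 -10.6] z 28.5 gap 0.3
long local [70.4 10.7] z 28.4 gap 0.2
long local [ 55.9 -11. ] z 43.7 gap 0.2
long local [56.3 10.7] z 44.3 gap 0.4
wide local [55.6 15.8] z 28.6 gap 0.5
wide local [ 55.5 -17.1] z 27.4 gap 0.2
wide local [39.2 16.8] z 44.8 gap 0.1
wide local [ 39.3 -17.3] z 46.5 gap 0.4
parked t 42.54 p [ 301.  -559.4  250. ] F [ 0.3 -0.3  0.1] g 0.86
[[360, 176, 17, 28, 393], [401, 181, 18, 20, 281], [125, 183, 19, 11, 151], [312, 186, 23, 32, 725], [146, 188, 3, 6, 18], [129, 194, 16, 19, 239], [189, 196, 15, 16, 160], [197, 210, 15, 23, 194], [408, 217, 17, 7, 90], [296, 237, 196, 108, 4222], [487, 250, 73, 55, 1923], [311, 265, 190, 106, 4020], [542, 294, 18, 16, 203], [523, 305, 9, 7, 31], [507, 308, 15, 14, 156], [537, 311, 23, 16, 230], [303, 320, 257, 68, 7237], [463, 352, 97, 48, 2511], [270, 377, 14, 14, 98], [544, 382, 6, 9, 37], [378, 384, 89, 25, 831], [243, 387, 7, 7, 30], [344, 389, 19, 31, 217], [279, 394, 7, 6, 26], [303, 395, 28, 12, 202], [243, 398, 10, 8, 57], [524, 398, 17, 12, 65], [509, 403, 9, 4, 27], [237, 404, 5, 7, 29], [334, 405, 8, 15, 69], [489, 406, 9, 3, 27], [471, 413, 13, 7, 68], [292, 417, 15, 3, 35], [547, 416, 11, 4, 35]]
heatsink shift px (0, 0) 0.94
transformer shift px (0, 0) 0.92
jar shift px (0, 0) 1.0
can shift px (0, 0) 1.0
spool shift px (0, 0) 1.0
```

```bash
python3 -c "
from h import *
robot.close_job(); st()"
```

```text
the job is handed in; nothing more can be done
the job is handed in; nothing more can be done
```

All three packs are in their own white cradles with their contacts towards the housings, and the job is handed in at about 42.5 s of the 69 s allowed. I moved the small pack first, out of the long cradle, then the long pack, then the wide pack. The turquoise look-alike was not touched.

- **On the floor:** each pack touched down, under light force, at its pick-up height corrected for the pocket floor. The tool stood at 41.8 against an expected 41.7 mm (small), 41.9 against 41.8 (long) and 39.7 against 39.7 (wide).
- **Centring and direction:** brass triangulated from two wrist views puts the packs within about 0.5 mm of the pocket centre lines sideways. The contacts are at the housing end and square to it.
- **Bystanders:** matching the top view before and after shows no shift, to the nearest pixel (about 3 mm), for the heatsink, transformer, jar, spray can and spool. The arm was parked clear, with about 0 N on the wrist.

Some checks disagreed or fell short:

- **First edge fits:** the small and long packs' first fits snapped to the wrong edges, giving angles 2–4° off. I corrected them from the brass contacts and from narrower edge fits.
- **Brass heights:** they scatter between 44 and 48 mm where 48 mm is expected, because the marks wrap over the edge.
- **Wide pack not seen:** the 12-picture viewer limit was reached before I could look at it in place, so that placing is confirmed by numbers only.

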